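# Close the demonstration transformer's iron core

## Robot

A 6-joint arm with a two-finger parallel gripper is mounted at the origin on the work surface. World frame = base frame: x ahead of the robot, y to its left, z up, the work surface at z = 0. Lengths are in mm, angles in rad, forces in N, time in s.
With the tool pointing down it reaches from about 250 to 725 mm from the base axis. Payload 4 kg.
Tool frame: the origin (TCP) lies on the centre line of the jaws, within the pads' length; the fingertips stand 17 mm ahead of it and the grasp point (between the pads) lies 2 mm behind it; z points along the fingers, y is the line along which they close (so a half turn about z gives the same grasp; the last joint's range is limited). The gripper opens to 85 mm and grips with 20 to 120 N. Pads are 22 mm wide; open, the fingers measure 114 mm over their backs; the gripper's body (76 mm by 85 mm) begins 54 mm behind the grasp point. The pads swing forward as they close: fully open they stand 13 mm farther back than shut.
Start: joints at [1.119, 0.241, 0.005, 1.335, 0, 1.571], TCP at [218.291, 449.832, 248.306] pointing down, gripper open.
Joint ranges: [-2.72, 2.72], [-1.05, 1.87], [-1.09, 1.28], [-1.99, 2.15], [-1.42, 1.44], [-3.14, 3.14]. Speed limits (rad/s): [2.79, 2.79, 3.14, 3.14, 3.14, 3.14].

## Interface

Orientations are given as a rotation vector (axis times angle).
In Python, from station import r gives the robot as it stands.
- The arm moves only by the tool carry_out, never from a script. Its arguments are lists of equal length, an entry for each row: "turn": the turn, a rotation vector about the tool's x, y, z normalised to -1 to 1, where 1 is 0.5 rad, a list of three; "xyz": the shift along the tool's x, y, z normalised to -1 to 1, where 1 is 0.25 m, a list of three; "claw": the opening, from -1 (shut) to 1 (fully open), so that 0 is half open. A call has exactly 8 rows; each row is the pose to reach, as a shift and turn from the pose commanded when the call began, along the tool's axes at that moment; what a row does not reach only later rows make up. A row lasts 1/8 s, in which the tool goes at most 62.5 mm and 10.7 degrees, less where a joint would pass 70% of its speed; a pose out of reach is approached as far as the arm can. A call with a number of a shift or a turn outside -1 to 1 is refused whole. A call with a gripper value outside its range is refused whole. The fingers move at their own pace and stop on an object; "newtons" is the grip in N (left out, the last holds). Time passes only in rows, so rows that repeat a pose let the fingers close, or fill a call up. It gives the time, the measured TCP pose, the force, the opening and the grip force at its end, in the units of the state.
- r.observe(): the state, without advancing time (a new reading comes with each control period).
- r.read_camera(name): name is "side" or "top"; returns the picture (384x512x3 uint8, blue, green, red); there is no depth.
- r.camera_model(name): a dict with "fx", "fy", "cx", "cy" (pixels), "dist" ([k1, k2, p1, p2, k3] as OpenCV has them; the pictures are not rectified), "xyz" and "attitude" of the camera in the world. Camera axes: x right, y up, looking along -z (the intrinsics and any distortion apply to the point x, -y, -z); pixel columns grow to the right and rows downward; lengths in mm; the calibration is good to about 2 mm. A picture is of the moment at which its call begins. camera_model takes no time and is no camera call.
- r.finish_job(): hands the job in; it is judged then, once.
The state is a dict: "time_s": time; "qpos": joint angles; "qvel": joint speeds; "joint_torque": joint torques, N m; "ee_pos": TCP position; "tcp_rot": TCP orientation; "force": force on the tool from outside, world axes, zero at the start; "moment": the same for the moment, N m; "gripper_width": opening from 0.0 (shut) to 1.0 (fully open); "grasp_force": force on a finger pad.
Only numpy, scipy, OpenCV 4.12 (cv2) and the standard library are available. Lean on these libraries where they do the work, as an engineer would, in place of code of your own. Each camera call takes 0.05 s, during which the arm holds its last target. There are 200 camera calls.

## Task

Take the small iron yoke out of its wooden cradle, lay it squarely across the two poles of the transformer's U-core, fully down between the brass end brackets; you will have to set it down on the way and take it by its long sides. Then push the screw-knob beside the core down against its spring and turn it clockwise (seen from above) all the way to its stop, so that its steel finger clamps the yoke. Leave the canister, crucible, flask and spring balance where they are.

Things in the scene. Friction and masses are not known exactly. Their poses are not given: they have to be found in the camera images.
- yoke: Loose laminated iron block, 64 long (its x) x 30 wide (its y) x 24 mm high, about 0.36 kg; origin at the centre of its underside, z up. Starts lying in the cradle.
- cradle: Fixed wooden cradle 56 (its x) x 54 (its y) mm, origin at the centre of its underside; floor 8 mm above the counter. Two cheeks 34 mm apart, 36 mm high above the counter, run along x beside the yoke and stand 4 mm above its top, so there the yoke can be taken only by its two ends, which stick out 4 mm beyond the cradle.
- core: Fixed transformer on a wooden base 148 x 76 x 10 mm (from -56 to +92 mm along its x, +-38 mm along y); origin on the counter under the middle of the U-core, x along the core towards the screw-knob, z up. Two iron poles 16 x 30 mm at x = +-24 mm end 66 mm above the counter; copper coils (48 mm wide along y) sit around them below 53 mm.
- seat (a point): Point midway between the tops of the two poles, 66 mm above the counter, axes as the core's: the yoke's origin belongs here, its x along the core's x (either way round). Brass end brackets, tops 22 mm above this point, stand 68 mm apart: 2 mm play at each end of the yoke. No room for fingers at the yoke's ends here; its long sides are free.
- knob_grip (a point): Point on the knob's axis at the height to grip the black bar handle; 70 mm along core x from the seat, 131 mm above the counter before it is pushed. The bar is 46 long x 12 thick x 20 mm high (120 to 140 mm above the counter); the point's y axis runs along the bar, its x across it (grip the 12 mm). Turns and sinks with the knob. The clamp finger lies 8 to 19 mm below the bar, parallel to it.
- knob_press (a joint): How far the knob is pushed down, m: 0 sprung up, stop at 0.008. The spring gives 6 N at the top, 9 N at the stop. The knob cannot be turned until pushed down by 5 mm; once turned more than about 0.6 rad its lug is under a ledge and the push stays at 5 mm when let go.
- knob (a joint): Turn of the knob, rad: 0 at the start, positive is clockwise seen from above, stop at 1.5. The coarse thread carries handle and finger down 5 mm per rad in addition to the push. Friction (0.08 N m) holds it where it is left.
- clamp_finger: Round steel finger, 10 mm thick, reaching 48 mm from the knob's axis along its own -y (its origin is on the axis, 0.1065 m below the finger's middle). At the start it points to core -y, clear of the yoke; fully turned it points along core -x, over the yoke's end, and presses on its top with about 4 N.
- canister: Bystander: tin screw-top canister, 80 mm across, 118 mm high; origin at the centre of its underside.
- crucible: Bystander: white porcelain crucible, 52 mm across, 38 mm high; origin at the centre of its underside.
- flask: Bystander: conical glass flask with a cork, 80 mm across, 132 mm high; origin at the centre of its underside.
- balance: Bystander: brass spring balance lying down, 130 mm long (185 with its hooks), 24 mm high; origin at the centre of its underside.
Not all that is in view belongs to the job. Of the things that look like the core, the larger one is meant.

How it is judged:
By the outcome, as a careful person would: the job done as asked, in the order asked, and still so for the second after the job is handed in, with the robot touching nothing.
It also fails if it takes over 59 s, if anything falls off the work surface, if the arm or the gripper's body presses on something with over 40 N, if the wrist force passes 120 N, or if a joint passes its speed limit or range.

## Working session

There is one attempt and no reset: what is moved stays moved. The work goes in short steps, Python scripts to look and compute and a tool call to move; the robot and the scene stay as the last step left them, time stands still between calls to the robot, and variables do not carry over. Pictures are saved under pics/ and viewed, at most 10 in all, crops included, and the job is handed in when it is done.

Besides the shell and the picture viewer there is one more tool, called after ">>>" as a command line: name --argument value ..., lists and objects as JSON in quotes. carry_out: Moves the arm, as the interface text tells. Its arguments: {"type":"object","properties":{"turn":{"type":"array"},"xyz":{"type":"array"},"claw":{"type":"array"},"newtons":{"type":"number"}},"required":["turn","xyz","claw"]}

```bash
ls; mkdir -p pics
python3 - <<'E'
from station import r
import cv2
for n in("top","side"):
    print(n,r.camera_model(n)); cv2.imwrite(f"pics/{n}0.png",cv2.resize(r.read_camera(n),None,fx=1.5625,fy=1.5625,interpolation=cv2.INTER_CUBIC))
print(r.observe())
E
```

```text
pics
top {'fx': 404.9548708162814, 'fy': 404.9548708162814, 'cx': 257.14615923351585, 'cy': 189.44481586276922, 'dist': array([0.03227896, 0.        , 0.        , 0.        , 0.        ]), 'xyz': array([ 470.79365423,   64.91473028, 1078.67602774]), 'attitude': array([ 0.07147748, -0.04070745, -1.59740061])}
side {'fx': 351.72578107133137, 'fy': 351.72578107133137, 'cx': 254.31423365957426, 'cy': 187.04910112597946, 'dist': array([-0.01597041,  0.        ,  0.        ,  0.        ,  0.        ]), 'xyz': array([ 187.3908141 , -555.71747952,  785.25896592]), 'attitude': array([ 0.81800625, -0.21877482, -0.45485615])}
{'time_s': 0.1, 'qpos': array([1.11900275e+00, 2.41402943e-01, 3.88037954e-03, 1.33521246e+00,
       6.02831873e-06, 1.57078767e+00]), 'qvel': array([-0.0002512 , -0.00152404,  0.00254826, -0.00215911,  0.00080259,
        0.00115735]), 'joint_torque': array([-1.62371953e-04, -3.73137116e+01,  2.53009808e+01,  1.08672632e-02,
       -6.37616381e-05,  1.28341813e-05]), 'ee_pos': array([218.05785442, 449.35847156, 247.47751689]), 'tcp_rot': array([-7.03543236e-01, -3.06134895e+00,  2.96538708e-03]), 'force': array([0.25194932, 0.68816575, 0.35701279]), 'moment': array([ 0.01688492, -0.08241907,  0.0390947 ]), 'grasp_force': 0.0, 'gripper_width': 1.003446190628748}
```

View pics/top0.png

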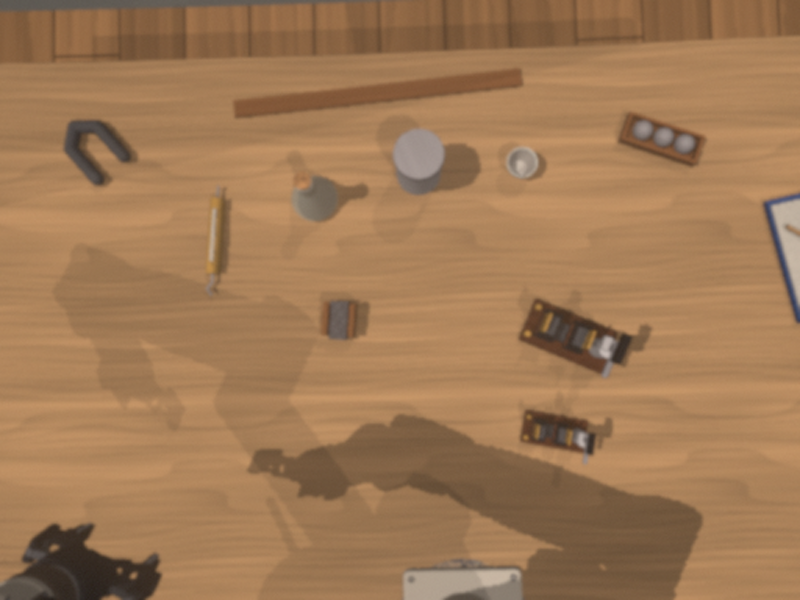

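View pics/side0.png

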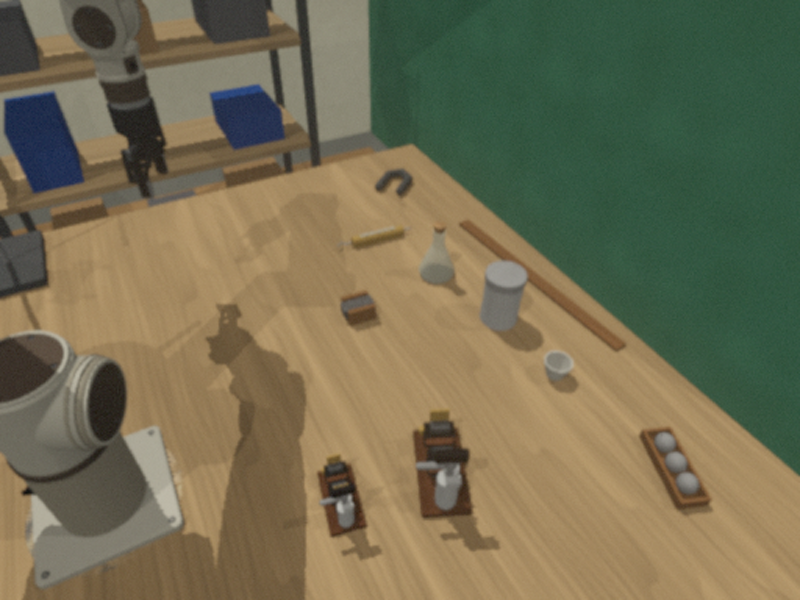

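Top view: the cradle with the yoke is at (341,319). Core candidates are the larger one at (575,337) and the smaller one at (557,432). Other dark items are a horseshoe magnet at (95,150) and a ball tray at (662,138), neither of which looks like the yoke. In the side view the cradle is at (358,307), the larger core at (441,462) and the smaller at (341,495). I choose the larger core and the only cradle, and check both in a close crop.

```bash
cat > h.py <<'E'
import numpy as np, cv2
from station import r
from scipy.spatial.transform import Rotation as R
def ray(n,uv):
    m=r.camera_model(n);K=np.array([[m['fx'],0,m['cx']],[0,m['fy'],m['cy']],[0,0,1]])
    p=cv2.undistortPoints(np.float64(uv).reshape(-1,1,2),K,m['dist'])[:,0]
    d=np.c_[p[:,0],-p[:,1],-np.ones(len(p))]
    return m['xyz'],R.from_rotvec(m['attitude']).apply(d)
def plane(n,uv,z):
    c,d=ray(n,uv); return c+d*((z-c[2])/d[:,2])[:,None]
def tri(ut,us):
    c1,d1=ray('top',ut);c2,d2=ray('side',us);o=[]
    for a,b in zip(d1,d2):
        s=np.linalg.lstsq(np.c_[a,-b],c2-c1,rcond=None)[0]
        p,q=c1+a*s[0],c2+b*s[1]; o.append([*((p+q)/2),np.linalg.norm(p-q)])
    return np.array(o)
def proj(n,P):
    m=r.camera_model(n);K=np.array([[m['fx'],0,m['cx']],[0,m['fy'],m['cy']],[0,0,1]])
    q=R.from_rotvec(m['attitude']).inv().apply(np.atleast_2d(P)-m['xyz'])*[1,-1,-1]
    return cv2.projectPoints(q,np.zeros(3),np.zeros(3),K,m['dist'])[0][:,0]
def crops(f,L):
    im={n:r.read_camera(n) for n in{l[0] for l in L}};t=[]
    for n,u,v,w in L: # w native width -> 400x300 tile
        h=w*3//4;t.append(cv2.resize(im[n][v:v+h,u:u+w],(400,300),interpolation=cv2.INTER_CUBIC))
    cv2.imwrite(f,np.vstack([np.hstack(t[i:i+2]) for i in range(0,len(t),2)]))
E
python3 - <<'E'
from h import *
crops("pics/c1.png",[("top",198,189,40),("side",209,182,40),("top",328,186,80),("side",242,256,80)])
E
```

```text
(no output)
```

View pics/c1.png

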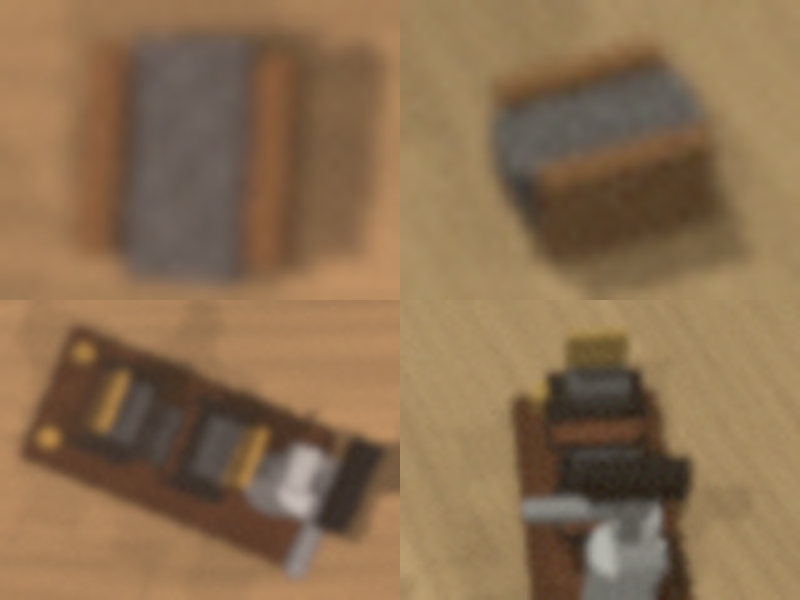

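The crop confirms the yoke, with its grey top between the two cheeks, and the large core with pole tops, brass brackets, knob bar and finger. Next I'll measure these with masks and two views.

Run:
```python
from h import *
np.set_printoptions(precision=1,suppress=True)
def nat(p,off,u,v,s): return (np.array(p,float)-off+.5)/s-.5+[u,v]
def T1(*p): return nat(p,[0,0],198,189,10)
def S1(*p): return nat(p,[400,0],209,182,10)
def T2(*p): return nat(p,[0,300],328,186,5)
def S2(*p): return nat(p,[400,300],242,256,5)
print("yoke tri\n",tri(T1((128,277),(130,38),(250,38)),S1((495,120),(680,72),(708,122))))
im=r.read_camera("top")
def rect(u,v,w,h,f,z,s=8):
    c=cv2.resize(im[v:v+h,u:u+w],None,fx=s,fy=s,interpolation=cv2.INTER_CUBIC);H=cv2.cvtColor(c,cv2.COLOR_BGR2HSV).astype(int)
    m=f(H).astype(np.uint8)
    for k in cv2.findContours(m,0,2)[0]:
        if cv2.contourArea(k)<s*s*8: continue
        b=cv2.boxPoints(cv2.minAreaRect(k)); P=plane('top',(b+.5)/s-.5+[u,v],z)
        e=P[1]-P[0],P[2]-P[1]; L=[np.linalg.norm(x) for x in e]; a=e[int(np.argmax(L))]
        print(P.mean(0),"size",np.array(L),"long dir deg",round(np.degrees(np.arctan2(a[1],a[0]))%180,1))
print("yoke mask z=32");rect(198,189,40,30,lambda H:(H[...,1]<75),32)
print("brackets yellow z=88");rect(328,186,80,60,lambda H:(H[...,1]>140)&(H[...,2]>120)&(H[...,0]>12),88)
print("poles z=66");rect(328,186,80,60,lambda H:(H[...,1]<70)&(H[...,2]<130)&(H[...,2]>60),66)
print("base corners z10\n",plane('top',T2((75,327),(22,457),(288,572)),10))
print("brackets tri\n",tri(T2((126,370),(97,432),(267,430),(237,487)),S2((628,335),(568,337),(0,0),(0,0)))[:2])
print("br plane",plane('top',T2((126,370),(97,432),(267,430),(237,487)),88))
print("bar z140",plane('top',T2((342,441),(385,450),(355,530),(318,520)),140), "bar centre tri",tri(T2((351,486)),S2((626,470))))
print("finger tip tri",tri(T2((297,570)),S2((527,508))))
```

```text
yoke tri
 [[478.9 208.1  27.4   1.8]
 [542.  206.8  22.7   0.2]
 [539.  175.6  28.    4.2]]
yoke mask z=32
[510.2 191.5  32. ] size [62.2 29.7] long dir deg 174.9
brackets yellow z=88
[ 466.8 -205.9   88. ] size [30.4  7.9] long dir deg 148.0
[ 478.5 -109.6   88. ] size [12.1 11.8] long dir deg 88.5
[ 496.  -140.3   88. ] size [29.4  6.8] long dir deg 156.6
[ 519.7 -128.1   88. ] size [10.6 10.1] long dir deg 88.4
poles z=66
[ 447.5 -232.7   66. ] size [55.5 44.9] long dir deg 131.6
[ 472.5 -194.4   66. ] size [35.4 18. ] long dir deg 154.7
[ 485.3 -163.5   66. ] size [34.  29.3] long dir deg 151.3
base corners z10
 [[ 536.8 -139.9   10. ]
 [ 469.4 -109.4   10. ]
 [ 406.3 -244.2   10. ]]
brackets tri
 [[ 508.7 -148.8   82.6    4.3]
 [ 480.8 -134.7   81.3    0.2]]
br plane [[ 510.4 -148.7   88. ]
 [ 480.6 -133.4   88. ]
 [ 479.5 -215.    88. ]
 [ 452.4 -199.4   88. ]]
bar z140 [[ 473.1 -234.   140. ]
 [ 468.5 -253.2  140. ]
 [ 432.5 -237.7  140. ]
 [ 437.4 -221.3  140. ]] bar centre tri [[ 449.3 -237.1  134.2    7. ]]
finger tip tri [[ 411.2 -219.3  107.3    4.1]]
```

```bash
cat > p.py <<'E'
# plan: waypoints "x,y,z,deg" (deg = world angle of tool y) -> rows relative to commanded pose; saves last as commanded
import sys,json,numpy as np
from station import r
try: c=np.array(json.load(open('cmd.json')))
except OSError: c=np.array([218.291,449.832,248.306,64.11])
for w in sys.argv[1:]:
    t=np.array([float(v) for v in w.split(',')]);D=t-c;a=np.radians(c[3])
    s=np.array([-np.sin(a)*D[0]+np.cos(a)*D[1],np.cos(a)*D[0]+np.sin(a)*D[1],-D[2]])/250
    print(w,"xyz",np.round(s,3).tolist(),"turn_z",round(-np.radians(D[3])/.5,3),"OK" if max(abs(s))<=1 and abs(np.radians(D[3]))<=.5 else "TOO FAR")
json.dump(t.tolist(),open('cmd.json','w'))
E
python3 - <<'E'
from h import *
u,v,w,h,s=198,189,40,30,8
im=r.read_camera("top");c=cv2.resize(im[v:v+h,u:u+w],None,fx=s,fy=s,interpolation=cv2.INTER_CUBIC)
S=cv2.cvtColor(c,cv2.COLOR_BGR2HSV)[...,1]
for th in(60,75,90):
    k=max(cv2.findContours((cv2.GaussianBlur(S,(9,9),0)<th).astype(np.uint8),0,2)[0],key=cv2.contourArea)
    m=np.zeros(S.shape,np.uint8);cv2.drawContours(m,[k],-1,1,-1)
    y,x=np.nonzero(m);P=plane('top',(np.c_[x,y]+.5)/s-.5+[u,v],32)[:,:2]
    e,V=np.linalg.eigh(np.cov(P.T));print(th,P.mean(0),np.sqrt(12*e),np.degrees(np.arctan2(*V[::-1,1]))%180)
E
python3 p.py 340,330,248,38 500,191.5,200,12
```

```text
60 [509.95672568 191.27781581] [25.64499426 58.54152796] 175.0155176014159
75 [509.92525007 191.34104265] [28.05426401 60.87605693] 175.14598658822194
90 [509.86575319 191.35442937] [29.90864746 63.33827301] 175.23905446362335
340,330,248,38 xyz [-0.647, -0.219, 0.001] turn_z 0.911 OK
500,191.5,200,12 xyz [-1.465, -0.438, 0.193] turn_z 1.819 TOO FAR
```

```bash
echo '[340,330,248,38]' > cmd.json; python3 p.py 490,205,160,12; python3 p.py 510,191.5,100,-5
```

```text
490,205,160,12 xyz [-0.763, 0.165, 0.352] turn_z 0.908 OK
510,191.5,100,-5 xyz [-0.069, 0.067, 0.24] turn_z 0.593 OK
```

>>> carry_out --turn '[[0,0,0.3],[0,0,0.6],[0,0,0.911],[0,0,0.911],[0,0,0.911],[0,0,0.911],[0,0,0.911],[0,0,0.911]]' --xyz '[[-0.2,-0.07,0],[-0.4,-0.14,0],[-0.647,-0.219,0.001],[-0.647,-0.219,0.001],[-0.647,-0.219,0.001],[-0.647,-0.219,0.001],[-0.647,-0.219,0.001],[-0.647,-0.219,0.001]]' --claw '[1,1,1,1,1,1,1,1]' --newtons 50

```text
time_s: 1.3
ee_pos: [339.2, 330.7, 248.0]
tcp_rot: [-1.374, -2.825, 0.0]
force: [0.3, 0.3, -1.6]
gripper_width: 0.999
grasp_force: 0.0
```

>>> carry_out --turn '[[0,0,0.3],[0,0,0.6],[0,0,0.908],[0,0,0.908],[0,0,0.908],[0,0,0.908],[0,0,0.908],[0,0,0.908]]' --xyz '[[-0.25,0.06,0.12],[-0.5,0.11,0.24],[-0.763,0.165,0.352],[-0.763,0.165,0.352],[-0.763,0.165,0.352],[-0.763,0.165,0.352],[-0.763,0.165,0.352],[-0.763,0.165,0.352]]' --claw '[1,1,1,1,1,1,1,1]'

```text
time_s: 2.3
ee_pos: [489.5, 206.0, 160.7]
tcp_rot: [1.975, 2.443, 0.002]
force: [0.2, -0.8, -0.5]
gripper_width: 1.0
grasp_force: 0.0
```

>>> carry_out --turn '[[0,0,0.3],[0,0,0.593],[0,0,0.593],[0,0,0.593],[0,0,0.593],[0,0,0.593],[0,0,0.593],[0,0,0.593]]' --xyz '[[-0.035,0.034,0.12],[-0.069,0.067,0.24],[-0.069,0.067,0.24],[-0.069,0.067,0.24],[-0.069,0.067,0.24],[-0.069,0.067,0.24],[-0.069,0.067,0.24],[-0.069,0.067,0.24]]' --claw '[1,1,1,1,1,1,1,1]'

```text
time_s: 3.3
ee_pos: [509.9, 191.7, 100.3]
tcp_rot: [2.316, 2.123, 0.0]
force: [0.1, -0.8, -0.5]
gripper_width: 0.998
grasp_force: 0.0
```

```bash
python3 - <<'E'
from h import *
o=r.observe();print(o['ee_pos'],o['qpos'])
crops("pics/c2.png",[("top",188,164,80),("side",199,157,80)])
E
python3 p.py 510,191.5,24,-5
```

```text
[509.88509135 191.74021806 100.29705303] [ 3.59678009e-01  4.35211622e-01 -1.20891703e-01  1.01437788e+00
  1.77468795e-05  2.01731311e+00]
510,191.5,24,-5 xyz [0.0, 0.0, 0.304] turn_z -0.0 OK
```

View pics/c2.png

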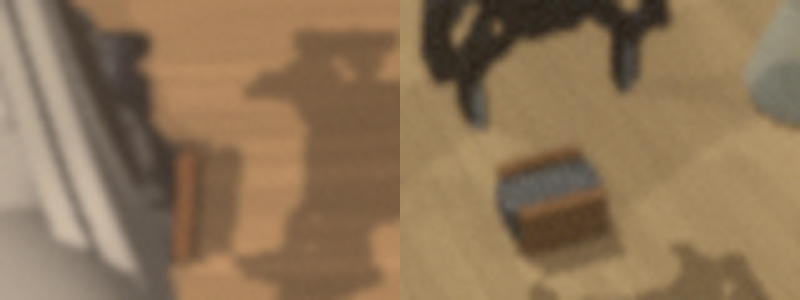

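The fingers straddle the yoke lengthwise: in the side crop the tips are at (478,122) and (625,88), with the yoke between them at (550,190). I'll check this against projections.

Run:
```python
from h import *
a=np.radians(-5);y=np.array([np.cos(a),np.sin(a),0]);x=np.array([-y[1],y[0],0])
def tile(P): return ((proj('side',P)-[199,157]+.5)*5-.5+[400,0]).round(0).tolist()
t=np.array([510,191.5,96]);print("tips",tile([t-46*y,t+46*y]))
c=np.array([510,191.4,32]);print("yoke",tile([c-32*y+15*x,c+32*y+15*x,c+32*y-15*x,c-32*y-15*x]))
```

```text
tips [[478.0, 121.0], [622.0, 84.0]]
yoke [[498.0, 178.0], [593.0, 152.0], [611.0, 182.0], [514.0, 209.0]]
```

>>> carry_out --turn '[[0,0,0],[0,0,0],[0,0,0],[0,0,0],[0,0,0],[0,0,0],[0,0,0],[0,0,0]]' --xyz '[[0,0,0.1],[0,0,0.2],[0,0,0.28],[0,0,0.304],[0,0,0.304],[0,0,0.304],[0,0,0.304],[0,0,0.304]]' --claw '[1,1,1,1,1,0.2,0.2,0.2]' --newtons 60

```text
time_s: 4.4
ee_pos: [510.6, 192.0, 25.4]
tcp_rot: [2.315, 2.122, 0.003]
force: [-1.5, 0.7, 5.0]
gripper_width: 0.737
grasp_force: 68.4
```

>>> carry_out --turn '[[0,0,0],[0,0,0],[0,0,0],[0,0,0],[0,0,0],[0,0,0],[0,0,0],[0,0,0]]' --xyz '[[0,0,0],[0,0,0],[0,0,0],[0,0,0],[0,0,-0.06],[0,0,-0.12],[0,0,-0.16],[0,0,-0.16]]' --claw '[0.2,0.2,0.2,0.2,0.2,0.2,0.2,0.2]'

```text
time_s: 5.4
ee_pos: [510.8, 192.0, 65.3]
tcp_rot: [2.315, 2.122, 0.004]
force: [0.3, 0.1, -3.2]
gripper_width: 0.731
grasp_force: 67.4
```

```bash
echo '[510,191.5,64,-5]'>cmd.json; python3 p.py 500,130,64,22; python3 p.py 485,60,64,48;  python3 p.py 485,60,64,65.5 485,60,20,65.5
python3 - <<'E'
from h import *
crops("pics/c3.png",[("top",188,164,80),("side",199,157,80)])
E
```

```text
500,130,64,22 xyz [-0.249, -0.018, -0.0] turn_z -0.942 OK
485,60,64,48 xyz [-0.237, -0.161, -0.0] turn_z -0.908 OK
485,60,64,65.5 xyz [0.0, 0.0, -0.0] turn_z -0.611 OK
485,60,20,65.5 xyz [0.0, 0.0, 0.176] turn_z -0.611 OK
```

View pics/c3.png

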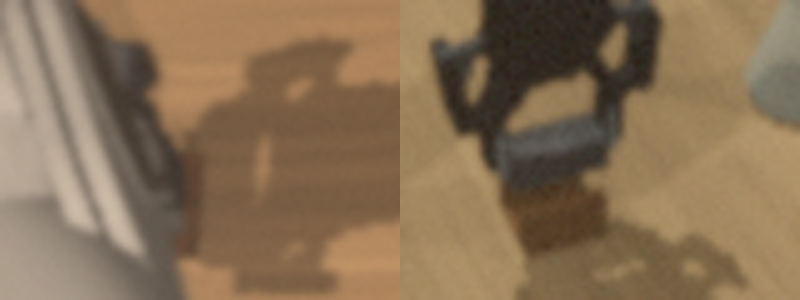

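The side view shows the yoke lifted clear of the cradle between the fingers (tile 555,150). Carrying it on.

>>> carry_out --turn '[[0,0,-0.3],[0,0,-0.6],[0,0,-0.942],[0,0,-0.942],[0,0,-0.942],[0,0,-0.942],[0,0,-0.942],[0,0,-0.942]]' --xyz '[[-0.08,-0.006,0],[-0.16,-0.012,0],[-0.249,-0.018,0],[-0.249,-0.018,0],[-0.249,-0.018,0],[-0.249,-0.018,0],[-0.249,-0.018,0],[-0.249,-0.018,0]]' --claw '[0.2,0.2,0.2,0.2,0.2,0.2,0.2,0.2]'

```text
time_s: 6.5
ee_pos: [500.0, 130.4, 64.0]
tcp_rot: [-1.756, -2.605, -0.0]
force: [0.4, 0.6, -3.0]
gripper_width: 0.734
grasp_force: 67.3
```

>>> carry_out --turn '[[0,0,-0.3],[0,0,-0.6],[0,0,-0.908],[0,0,-0.908],[0,0,-0.908],[0,0,-0.908],[0,0,-0.908],[0,0,-0.908]]' --xyz '[[-0.08,-0.05,0],[-0.16,-0.1,0],[-0.237,-0.161,0],[-0.237,-0.161,0],[-0.237,-0.161,0],[-0.237,-0.161,0],[-0.237,-0.161,0],[-0.237,-0.161,0]]' --claw '[0.2,0.2,0.2,0.2,0.2,0.2,0.2,0.2]'

```text
time_s: 7.5
ee_pos: [484.9, 60.4, 64.0]
tcp_rot: [-1.125, -2.933, -0.0]
force: [-1.0, -0.1, -3.1]
gripper_width: 0.734
grasp_force: 67.3
```

>>> carry_out --turn '[[0,0,-0.3],[0,0,-0.611],[0,0,-0.611],[0,0,-0.611],[0,0,-0.611],[0,0,-0.611],[0,0,-0.611],[0,0,-0.611]]' --xyz '[[0,0,0],[0,0,0.05],[0,0,0.1],[0,0,0.14],[0,0,0.16],[0,0,0.176],[0,0,0.176],[0,0,0.176]]' --claw '[0.2,0.2,0.2,0.2,0.2,0.2,0.2,0.2]'

```text
time_s: 8.5
ee_pos: [485.2, 60.1, 20.4]
tcp_rot: [0.666, 3.069, 0.0]
force: [0.4, -0.8, -3.3]
gripper_width: 0.734
grasp_force: 67.3
```

>>> carry_out --turn '[[0,0,0],[0,0,0],[0,0,0],[0,0,0],[0,0,0],[0,0,0],[0,0,0],[0,0,0]]' --xyz '[[0,0,0.004],[0,0,0.008],[0,0,0.012],[0,0,0.012],[0,0,0.012],[0,0,0.012],[0,0,0.012],[0,0,0.012]]' --claw '[0.2,0.2,0.2,0.2,0.2,0.2,0.2,0.2]'

```text
time_s: 9.5
ee_pos: [484.9, 60.1, 17.4]
tcp_rot: [0.666, 3.07, 0.0]
force: [-2.3, -1.0, 4.7]
gripper_width: 0.732
grasp_force: 68.2
```

>>> carry_out --turn '[[0,0,0],[0,0,0],[0,0,0],[0,0,0],[0,0,0],[0,0,0],[0,0,0],[0,0,0]]' --xyz '[[0,0,0],[0,0,0],[0,0,0],[0,0,0],[0,0,-0.06],[0,0,-0.13],[0,0,-0.19],[0,0,-0.252]]' --claw '[1,1,1,1,1,1,1,1]'

```text
time_s: 10.5
ee_pos: [485.1, 60.1, 81.5]
tcp_rot: [0.666, 3.069, 0.0]
force: [0.2, -0.0, 1.1]
gripper_width: 1.002
grasp_force: 0.0
```

>>> carry_out --turn '[[0,0,0.3],[0,0,0.6],[0,0,1],[0,0,1],[0,0,1],[0,0,1],[0,0,1],[0,0,1]]' --xyz '[[0,0,0],[0,0,0],[0,0,0],[0,0,0],[0,0,0],[0,0,0],[0,0,0],[0,0,0]]' --claw '[1,1,1,1,1,1,1,1]'

```text
time_s: 11.5
ee_pos: [484.8, 60.0, 80.0]
tcp_rot: [-1.404, -2.81, 0.0]
force: [0.8, -0.2, -0.0]
gripper_width: 1.001
grasp_force: 0.0
```

>>> carry_out --turn '[[0,0,0.3],[0,0,0.6],[0,0,1],[0,0,1],[0,0,1],[0,0,1],[0,0,1],[0,0,1]]' --xyz '[[0,0,0],[0,0,0],[0,0,0],[0,0,0],[0,0,0],[0,0,0],[0,0,0],[0,0,0]]' --claw '[1,1,1,1,1,1,1,1]'

```text
time_s: 12.5
ee_pos: [484.9, 60.0, 80.1]
tcp_rot: [2.056, 2.375, -0.0]
force: [-0.3, -0.3, -0.8]
gripper_width: 1.001
grasp_force: 0.0
```

>>> carry_out --turn '[[0,0,0.3],[0,0,0.6],[0,0,1],[0,0,1],[0,0,1],[0,0,1],[0,0,1],[0,0,1]]' --xyz '[[0,0,0],[0,0,0],[0,0,0],[0,0,0],[0,0,0],[0,0,0],[0,0,0],[0,0,0]]' --claw '[1,1,1,1,1,1,1,1]'

```text
time_s: 13.5
ee_pos: [484.9, 60.1, 80.1]
tcp_rot: [2.58, 1.793, 0.0]
force: [-0.4, 0.1, -0.5]
gripper_width: 0.997
grasp_force: 0.0
```

Run:
```python
from h import *
o=r.observe();print(o['ee_pos'],o['tcp_rot'],o['time_s'])
a=65.5-3*np.degrees(.5);print(a)
print(proj('top',[[485,60,24]]),proj('side',[[485,60,24]]))
u,v=proj('side',[[485,60,24]])[0].astype(int);w,z=proj('top',[[485,60,24]])[0].astype(int)
crops("pics/c4.png",[("top",w-40,z-30,80),("side",u-40,v-30,80)])
open('cmd.json','w').write(f'[485,60,80,{a}]')
```

```text
[484.8615582   60.06411378  80.06111397] [2.57974169e+00 1.79289666e+00 8.68036707e-05] 13.5
-20.443669269623484
[[267.19597048 212.67552652]] [[241.05177756 224.82561022]]
```

View pics/c4.png

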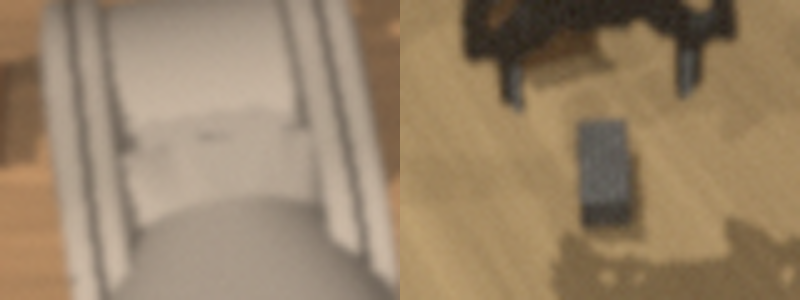

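```bash
python3 - <<'E'
from h import *
u,v=241-40,224-30
P=(np.array([(578,122),(625,120),(632,205),(583,207)],float)-[400,0]+.5)/5-.5+[u,v]
Q=plane('side',P,24);print(Q.round(1),Q.mean(0)); e=Q[0]+Q[1]-Q[2]-Q[3];print(np.degrees(np.arctan2(e[1],e[0])))
E
python3 p.py 485,60,50,-24.5 485,60,20,-24.5
```

```text
[[484.3  90.6  24. ]
 [509.6  79.4  24. ]
 [483.5  19.4  24. ]
 [458.3  30.8  24. ]] [483.93369104  55.03457433  24.        ]
66.48892269701028
485,60,50,-24.5 xyz [0.0, 0.0, 0.12] turn_z 0.142 OK
485,60,20,-24.5 xyz [0.0, 0.0, 0.24] turn_z 0.142 OK
```

The yoke lies flat on the counter (side crop 605,170) at about 66°, as intended, between the open fingers. Regripping it by its long sides.

>>> carry_out --turn '[[0,0,0.142],[0,0,0.142],[0,0,0.142],[0,0,0.142],[0,0,0.142],[0,0,0.142],[0,0,0.142],[0,0,0.142]]' --xyz '[[0,0,0.06],[0,0,0.12],[0,0,0.18],[0,0,0.22],[0,0,0.24],[0,0,0.24],[0,0,0.24],[0,0,0.24]]' --claw '[1,1,1,1,1,1,-0.4,-0.4]' --newtons 60

```text
time_s: 14.6
ee_pos: [485.3, 60.1, 20.5]
tcp_rot: [2.642, 1.699, 0.002]
force: [-0.3, -0.2, -0.2]
gripper_width: 0.604
grasp_force: 0.0
```

>>> carry_out --turn '[[0,0,0],[0,0,0],[0,0,0],[0,0,0],[0,0,0],[0,0,0],[0,0,0],[0,0,0]]' --xyz '[[0,0,0],[0,0,0],[0,0,0],[0,0,0],[0,0,0],[0,0,0],[0,0,0],[0,0,0]]' --claw '[-0.5,-0.5,-0.5,-0.5,-0.5,-0.5,-0.5,-0.5]'

```text
time_s: 15.6
ee_pos: [485.4, 60.1, 20.7]
tcp_rot: [2.642, 1.699, 0.002]
force: [-0.8, 0.2, 5.8]
gripper_width: 0.34
grasp_force: 61.3
```

```bash
echo '[485,60,20,-24.5]'>cmd.json; python3 p.py 485,60,130,-24.5 483,-30,130,-24.5; python3 p.py 480.3,-174.8,130,-24.5 480.3,-174.8,116,-24.5
```

```text
485,60,130,-24.5 xyz [0.0, 0.0, -0.44] turn_z -0.0 OK
483,-30,130,-24.5 xyz [-0.331, 0.142, -0.44] turn_z -0.0 OK
480.3,-174.8,130,-24.5 xyz [-0.532, 0.23, -0.0] turn_z -0.0 OK
480.3,-174.8,116,-24.5 xyz [-0.532, 0.23, 0.056] turn_z -0.0 OK
```

>>> carry_out --turn '[[0,0,0],[0,0,0],[0,0,0],[0,0,0],[0,0,0],[0,0,0],[0,0,0],[0,0,0]]' --xyz '[[0,0,-0.12],[0,0,-0.24],[0,0,-0.36],[0,0,-0.44],[-0.11,0.05,-0.44],[-0.22,0.1,-0.44],[-0.331,0.142,-0.44],[-0.331,0.142,-0.44]]' --claw '[-0.5,-0.5,-0.5,-0.5,-0.5,-0.5,-0.5,-0.5]'

```text
time_s: 16.6
ee_pos: [481.6, -31.5, 128.9]
tcp_rot: [-2.644, -1.695, 0.004]
force: [0.1, -0.1, -2.9]
gripper_width: 0.333
grasp_force: 60.3
```

>>> carry_out --turn '[[0,0,0],[0,0,0],[0,0,0],[0,0,0],[0,0,0],[0,0,0],[0,0,0],[0,0,0]]' --xyz '[[-0.15,0.06,0],[-0.3,0.12,0],[-0.45,0.19,0],[-0.532,0.23,0],[-0.532,0.23,0.03],[-0.532,0.23,0.056],[-0.532,0.23,0.056],[-0.532,0.23,0.056]]' --claw '[-0.5,-0.5,-0.5,-0.5,-0.5,-0.5,-0.5,-0.5]'

```text
time_s: 17.6
ee_pos: [480.0, -173.9, 115.9]
tcp_rot: [-2.64, -1.701, 0.0]
force: [-0.8, -0.5, -2.6]
gripper_width: 0.336
grasp_force: 60.3
```

Run:
```python
from h import *
print(r.observe()['ee_pos'])
im=r.read_camera('side')[256:316,252:332]
cv2.imwrite('pics/c5.png',cv2.resize(im,(800,600),interpolation=cv2.INTER_CUBIC))
```

```text
[ 480.03689599 -173.88023905  115.91866481]
```

View pics/c5.png

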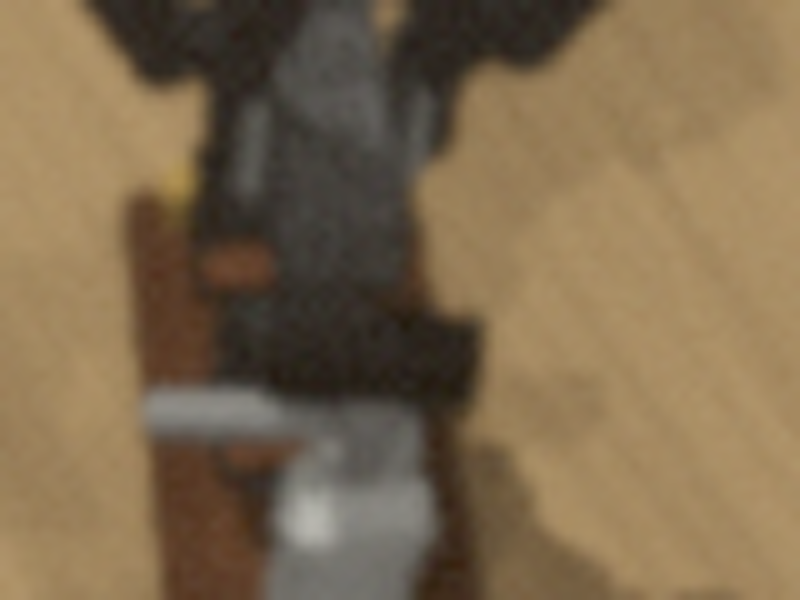

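The yoke hangs over the core: its near end spans x 275–415 and its lower edge is at about row 282. The gripper hides the far bracket. I'll work out the side camera's bias here and correct the seat with it.

Run:
```python
from h import *
np.set_printoptions(precision=1,suppress=True)
a=np.radians(-114.5);X=np.array([np.cos(a),np.sin(a),0]);Y=np.array([-X[1],X[0],0]);
t=np.array([480.04,-173.88,95.2])
e=t+32*X
px=(proj('side',[e-15*Y,e+15*Y])-[252,256]+.5)*10-.5;print("exp near bottom corners",px)
ob=(np.array([(278,282),(412,282)],float)+.5)/10-.5+[252,256]
b=plane('side',ob,95.2)-np.array([e-15*Y,e+15*Y]);print("bias",b, "in core axes",b@X,b@Y)
S=(np.array([(568,336),(628,335)],float)-[400,300]+.5)/5-.5+[242,256]
q=plane('side',S,88);print("bracket",q,"rel to yoke centre in core",(q-t)@X,(q-t)@Y)
# top: edges of brackets, profile of yellow along core axis
im=r.read_camera('top')
```

```text
exp near bottom corners [[274.1 286.9]
 [406.3 280.6]]
bias [[ 1.4  0.7  0. ]
 [ 1.  -0.9  0. ]] in core axes [-1.2  0.4] [1.  1.2]
bracket [[ 478.4 -138.3   88. ]
 [ 504.2 -151.1   88. ]] rel to yoke centre in core [-31.7 -30.7] [-16.3  12.6]
```

Run:
```python
from h import *
np.set_printoptions(precision=2,suppress=True,linewidth=150)
a=np.radians(-114.5);X=np.array([np.cos(a),np.sin(a),0]);Y=np.array([-X[1],X[0],0])
c=np.array([480.04,-173.88,88.])
for n in('top','side'):
    im=cv2.imread(f'pics/{n}0.png').astype(np.float32)
    s=np.arange(-50,56,.5)
    def prof(S,T):
        P=(c+S[...,None]*X+T[...,None]*Y).reshape(-1,3);q=((proj(n,P)+.5)*1.5625-.5).astype(np.float32).reshape(*S.shape,2)
        v=cv2.remap(im,q[...,0],q[...,1],cv2.INTER_LINEAR); return v[...,2]-v[...,0]  # red-blue
    g=prof(*np.meshgrid(s,np.arange(-9,9.1,1),indexing='ij')).mean(1)
    print(n);print(np.c_[s,g][::4].T)
    d=np.gradient(cv2.GaussianBlur(g[:,None],(1,5),0).ravel(),.5)
    for i in range(1,len(s)-1):
        if abs(d[i])>4 and abs(d[i])>=abs(d[i-1]) and abs(d[i])>abs(d[i+1]): print("edge",s[i],d[i])
    if n=='top':
        for x0 in(-38,38):
            t=np.arange(-28,28.1,.5);h=prof(*np.meshgrid(np.arange(x0-3,x0+1,1.),t,indexing='ij')).mean(0);d=np.gradient(cv2.GaussianBlur(h[:,None],(1,5),0).ravel(),.5);print("Y edges",x0,t[np.argmax(d)],t[np.argmin(d)])
```

```text
top
[[-50.   -48.   -46.   -44.   -42.   -40.   -38.   -36.   -34.   -32.   -30.   -28.   -26.   -24.   -22.   -20.   -18.   -16.   -14.   -12.   -10.
   -8.    -6.    -4.    -2.     0.     2.     4.     6.     8.    10.    12.    14.    16.    18.    20.    22.    24.    26.    28.    30.    32.
   34.    36.    38.    40.    42.    44.    46.    48.    50.    52.    54.  ]
 [ 46.64  43.05  43.69  49.25  57.83  70.83  85.57  92.91  83.25  56.33  30.55  18.54  15.77  15.13  15.78  16.79  18.38  19.47  19.5   18.2   17.48
   16.73  16.64  18.98  26.6   37.22  39.25  31.52  23.11  19.91  16.94  15.18  14.15  13.69  13.85  13.99  14.08  18.76  31.23  48.47  61.22  71.45
   84.64  92.28  79.58  51.69  28.    18.55  16.31  15.84  15.94  15.76  16.44]]
edge -39.5 7.4750443
edge -32.0 -14.512501
edge -1.5 5.521597
edge 4.0 -4.693842
edge 27.0 8.617813
edge 33.5 6.648613
edge 39.5 -14.290989
Y edges -38 -16.5 15.5
Y edges 38 -13.0 17.5
side
[[-50.   -48.   -46.   -44.   -42.   -40.   -38.   -36.   -34.   -32.   -30.   -28.   -26.   -24.   -22.   -20.   -18.   -16.   -14.   -12.   -10.
   -8.    -6.    -4.    -2.     0.     2.     4.     6.     8.    10.    12.    14.    16.    18.    20.    22.    24.    26.    28.    30.    32.
   34.    36.    38.    40.    42.    44.    46.    48.    50.    52.    54.  ]
 [ 69.24  69.29  69.27  69.32  69.55  70.37  73.46  78.07  81.66  80.29  73.82  66.2   61.75  59.8   59.7   60.8   57.83  49.43  38.82  25.69  16.77
   12.72  11.46   9.92   9.73  10.69  12.34  14.3   14.87  16.61  17.78  20.9   27.87  40.03  50.58  56.28  57.07  54.88  46.18  33.51  21.51  15.1
   12.57  14.03  15.82  16.58  16.34  15.86  16.27  16.62  17.59  18.91  17.75]]
edge -13.5 -6.612152
edge 15.5 6.2318077
edge 28.0 -6.5679054
```

```bash
python3 p.py 480.1,-176.2,116,-24 480.1,-176.2,104,-24
```

```text
480.1,-176.2,116,-24 xyz [-0.005, 0.002, -0.0] turn_z -0.017 OK
480.1,-176.2,104,-24 xyz [-0.005, 0.002, 0.048] turn_z -0.017 OK
```

>>> carry_out --turn '[[0,0,-0.017],[0,0,-0.017],[0,0,-0.017],[0,0,-0.017],[0,0,-0.017],[0,0,-0.017],[0,0,-0.017],[0,0,-0.017]]' --xyz '[[-0.005,0.002,0],[-0.005,0.002,0],[-0.005,0.002,0.01],[-0.005,0.002,0.02],[-0.005,0.002,0.03],[-0.005,0.002,0.04],[-0.005,0.002,0.048],[-0.005,0.002,0.048]]' --claw '[-0.5,-0.5,-0.5,-0.5,-0.5,-0.5,-0.5,-0.5]'

```text
time_s: 18.7
ee_pos: [479.8, -176.1, 103.8]
tcp_rot: [-2.634, -1.711, 0.0]
force: [1.2, -0.3, -4.4]
gripper_width: 0.337
grasp_force: 60.3
```

>>> carry_out --turn '[[0,0,0],[0,0,0],[0,0,0],[0,0,0],[0,0,0],[0,0,0],[0,0,0],[0,0,0]]' --xyz '[[0,0,0.008],[0,0,0.016],[0,0,0.024],[0,0,0.032],[0,0,0.04],[0,0,0.048],[0,0,0.056],[0,0,0.06]]' --claw '[-0.5,-0.5,-0.5,-0.5,-0.5,-0.5,-0.5,-0.5]'

```text
time_s: 19.7
ee_pos: [479.9, -176.2, 88.9]
tcp_rot: [-2.635, -1.711, 0.0]
force: [0.2, 0.1, -3.5]
gripper_width: 0.337
grasp_force: 60.3
```

>>> carry_out --turn '[[0,0,0],[0,0,0],[0,0,0],[0,0,0],[0,0,0],[0,0,0],[0,0,0],[0,0,0]]' --xyz '[[0,0,0.002],[0,0,0.004],[0,0,0.006],[0,0,0.008],[0,0,0.01],[0,0,0.012],[0,0,0.012],[0,0,0.012]]' --claw '[-0.5,-0.5,-0.5,-0.5,-0.5,-0.5,-0.5,-0.5]'

```text
time_s: 20.7
ee_pos: [480.0, -176.2, 86.7]
tcp_rot: [2.635, 1.711, 0.0]
force: [-2.9, 0.6, 5.4]
gripper_width: 0.336
grasp_force: 61.3
```

>>> carry_out --turn '[[0,0,0],[0,0,0],[0,0,0],[0,0,0],[0,0,0],[0,0,0],[0,0,0],[0,0,0]]' --xyz '[[0,0,0],[0,0,0],[0,0,0],[0,0,-0.04],[0,0,-0.12],[0,0,-0.2],[0,0,-0.28],[0,0,-0.356]]' --claw '[1,1,1,1,1,1,1,1]'

```text
time_s: 21.7
ee_pos: [480.2, -176.3, 176.5]
tcp_rot: [2.634, 1.71, 0.001]
force: [-0.1, -0.5, -0.1]
gripper_width: 1.003
grasp_force: 0.0
```

```bash
echo '[480.1,-176.2,175,-24]'>cmd.json; python3 p.py 420,0,175,0;python3 p.py 420,0,175,25
```

```text
420,0,175,0 xyz [0.546, -0.506, -0.0] turn_z -0.838 OK
420,0,175,25 xyz [0.0, 0.0, -0.0] turn_z -0.873 OK
```

>>> carry_out --turn '[[0,0,-0.2],[0,0,-0.4],[0,0,-0.6],[0,0,-0.838],[0,0,-0.838],[0,0,-0.838],[0,0,-0.838],[0,0,-0.838]]' --xyz '[[0.14,-0.13,0],[0.28,-0.26,0],[0.42,-0.39,0],[0.546,-0.506,0],[0.546,-0.506,0],[0.546,-0.506,0],[0.546,-0.506,0],[0.546,-0.506,0]]' --claw '[1,1,1,1,1,1,1,1]'

```text
time_s: 22.7
ee_pos: [420.2, -0.9, 175.0]
tcp_rot: [2.224, 2.219, -0.0]
force: [0.4, 0.2, 0.6]
gripper_width: 0.999
grasp_force: 0.0
```

>>> carry_out --turn '[[0,0,-0.3],[0,0,-0.6],[0,0,-0.873],[0,0,-0.873],[0,0,-0.873],[0,0,-0.873],[0,0,-0.873],[0,0,-0.873]]' --xyz '[[0,0,0],[0,0,0],[0,0,0],[0,0,0],[0,0,0],[0,0,0],[0,0,0],[0,0,0]]' --claw '[1,1,1,1,1,1,1,1]'

```text
time_s: 23.7
ee_pos: [419.9, 0.0, 175.1]
tcp_rot: [1.688, 2.65, 0.0]
force: [0.4, 0.4, 0.1]
gripper_width: 1.001
grasp_force: 0.0
```

Run:
```python
from h import *
for n in('top','side'): cv2.imwrite(f'pics/{n}1raw.png',r.read_camera(n))
t=cv2.imread('pics/top1raw.png')[186:246,328:408];s=cv2.imread('pics/side1raw.png')[256:316,242:322]
cv2.imwrite('pics/c6.png',np.hstack([cv2.resize(x,(400,300),interpolation=cv2.INTER_CUBIC) for x in(t,s)]))
```

```text
(no output)
```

View pics/c6.png

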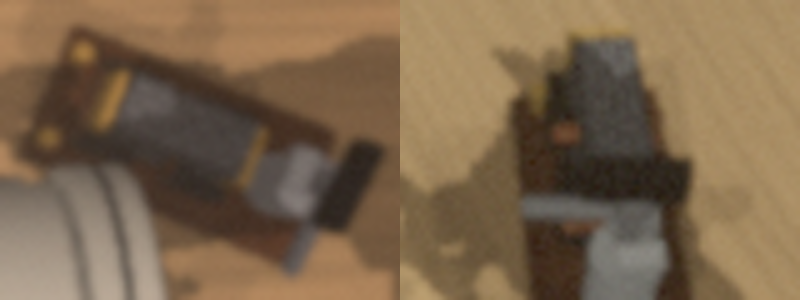

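The top crop shows the yoke seated between both brass brackets, with its centre at about (185,120). The bar is at (350,185) and the finger still points to −y. I'll now measure the bar's far top edge and the yoke's angle.

Run:
```python
from h import *
np.set_printoptions(precision=2,suppress=True,linewidth=150)
a=np.radians(-114);X=np.array([np.cos(a),np.sin(a),0]);Y=np.array([-X[1],X[0],0])
im=cv2.imread('pics/top1raw.png').astype(np.float32)
def prof(c,S,T):
    P=(c+S[...,None]*X+T[...,None]*Y).reshape(-1,3);q=proj('top',P).astype(np.float32).reshape(*S.shape,2)
    return cv2.remap(im,q[...,0],q[...,1],cv2.INTER_LINEAR)
def edges(ax,g,k):
    d=np.gradient(cv2.GaussianBlur(g.astype(np.float32)[:,None],(1,5),0).ravel(),.5)
    return [(ax[i],round(float(d[i]),1)) for i in range(1,len(d)-1) if abs(d[i])>k and abs(d[i])>=abs(d[i-1]) and abs(d[i])>abs(d[i+1])]
s=np.arange(-50,50,.5)
c=np.array([480,-176.2,90.]);g=prof(c,*np.meshgrid(s,np.arange(-9,10,1.),indexing='ij'));g=(g[...,2]-g[...,0]).mean(1);print("yoke/brackets X",edges(s,g,4))
for x0 in(-22,0,22):
    g=prof(c,*np.meshgrid(np.arange(x0-6,x0+7,1.),s,indexing='ij'));g=(g[...,2]-g[...,0]).mean(0);print("yoke Y",x0,edges(s[40:160],g[40:160],2.5))
c=c+70*X;c[2]=140
for y0 in(-14,0,14):
    g=prof(c,*np.meshgrid(s,np.arange(y0-4,y0+5,1.),indexing='ij')).mean((1,2));print("bar X",y0,edges(s[40:160],g[40:160],6))
g=prof(c,*np.meshgrid(np.arange(-3,4,1.),s,indexing='ij')).mean((0,2));print("bar Y",edges(s,g,4))
```

```text
yoke/brackets X [(np.float64(-42.0), 6.8), (np.float64(-34.5), -13.7), (np.float64(31.0), 8.2), (np.float64(37.0), -7.8)]
yoke Y -22 [(np.float64(19.0), 3.1), (np.float64(28.0), 5.5)]
yoke Y 0 [(np.float64(18.0), 2.6)]
yoke Y 22 [(np.float64(-27.5), -3.0), (np.float64(19.0), 2.9), (np.float64(28.0), 2.7)]
bar X -14 [(np.float64(-15.5), -9.9), (np.float64(2.0), 8.3)]
bar X 0 [(np.float64(-12.5), -6.6), (np.float64(3.5), 7.7)]
bar X 14 [(np.float64(-10.5), -8.0), (np.float64(4.5), 7.5)]
bar Y [(np.float64(-23.0), -10.5), (np.float64(22.0), 8.5)]
```

```bash
echo '[420,0,175,25]'>cmd.json; python3 p.py 435,-120,175,46; python3 p.py 451.8,-238.7,175,65.5 451.8,-238.7,131,65.5
```

```text
435,-120,175,46 xyz [-0.46, -0.148, -0.0] turn_z -0.733 OK
451.8,-238.7,175,65.5 xyz [-0.378, -0.295, -0.0] turn_z -0.681 OK
451.8,-238.7,131,65.5 xyz [-0.378, -0.295, 0.176] turn_z -0.681 OK
```

>>> carry_out --turn '[[0,0,-0.25],[0,0,-0.5],[0,0,-0.733],[0,0,-0.733],[0,0,-0.733],[0,0,-0.733],[0,0,-0.733],[0,0,-0.733]]' --xyz '[[-0.15,-0.05,0],[-0.3,-0.1,0],[-0.46,-0.148,0],[-0.46,-0.148,0],[-0.46,-0.148,0],[-0.46,-0.148,0],[-0.46,-0.148,0],[-0.46,-0.148,0]]' --claw '[1,1,1,1,1,1,1,1]'

```text
time_s: 24.8
ee_pos: [435.0, -119.3, 175.1]
tcp_rot: [1.175, 2.913, 0.0]
force: [0.1, 0.5, -0.0]
gripper_width: 1.0
grasp_force: 0.0
```

>>> carry_out --turn '[[0,0,-0.25],[0,0,-0.5],[0,0,-0.681],[0,0,-0.681],[0,0,-0.681],[0,0,-0.681],[0,0,-0.681],[0,0,-0.681]]' --xyz '[[-0.13,-0.1,0],[-0.26,-0.2,0],[-0.378,-0.295,0],[-0.378,-0.295,0],[-0.378,-0.295,0],[-0.378,-0.295,0.04],[-0.378,-0.295,0.08],[-0.378,-0.295,0.12]]' --claw '[1,1,1,1,1,1,1,1]'

```text
time_s: 25.8
ee_pos: [451.5, -237.9, 144.1]
tcp_rot: [-0.665, -3.07, -0.0]
force: [-0.2, 0.1, -0.1]
gripper_width: 0.999
grasp_force: 0.0
```

Run:
```python
from h import *
o=r.observe();print(o['ee_pos'],o['qpos'],o['force'])
crops("pics/c7.png",[("side",247,241,80),("top",328,186,80)])
```

```text
[ 451.52006415 -237.85984621  144.08879817] [-4.84877944e-01  3.31485999e-01 -1.52826711e-01  1.08729522e+00
  4.01074312e-05 -5.84154913e-02] [-0.23537202  0.05476329 -0.12158167]
```

View pics/c7.png

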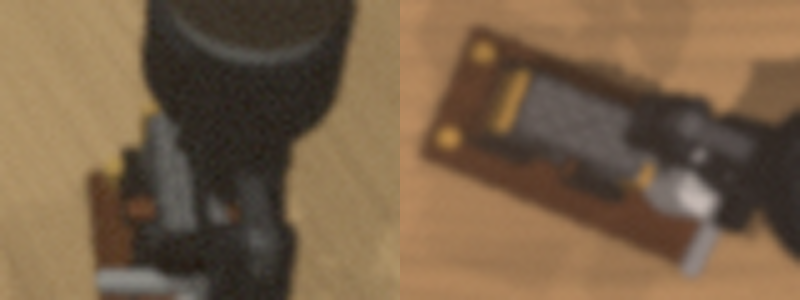

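The fingers stand on either side of the bar and the yoke is untouched between the brackets. Lowering onto the bar and closing gently.

>>> carry_out --turn '[[0,0,0],[0,0,0],[0,0,0],[0,0,0],[0,0,0],[0,0,0],[0,0,0],[0,0,0]]' --xyz '[[0,0,0.03],[0,0,0.056],[0,0,0.056],[0,0,0.056],[0,0,0.056],[0,0,0.056],[0,0,0.056],[0,0,0.056]]' --claw '[1,1,0.2,-0.3,-0.6,-0.85,-0.85,-0.85]' --newtons 30

```text
time_s: 26.9
ee_pos: [451.9, -239.0, 131.4]
tcp_rot: [0.666, 3.07, -0.001]
force: [-0.1, -1.2, 2.1]
gripper_width: 0.183
grasp_force: 29.3
```

>>> carry_out --turn '[[0,0,0],[0,0,0],[0,0,0],[0,0,0],[0,0,0],[0,0,0],[0,0,0],[0,0,0]]' --xyz '[[0,0,0],[0,0,0],[0,0,0],[0,0,0],[0,0,0],[0,0,0],[0,0,0],[0,0,0]]' --claw '[-0.9,-0.9,-0.9,-0.9,-0.9,-0.9,-0.9,-0.9]' --newtons 60

```text
time_s: 27.9
ee_pos: [451.9, -238.7, 131.1]
tcp_rot: [0.666, 3.07, -0.0]
force: [-1.5, -2.7, 4.2]
gripper_width: 0.16
grasp_force: 58.6
```

```bash
python3 -c "
from station import r
o=r.observe();print(o['ee_pos'],o['force'],o['moment'])"
```

```text
[ 451.88481924 -238.71920384  131.11396755] [-1.48176064 -2.71177353  4.16596138] [-0.70648795  0.27050638 -0.03609028]
```

>>> carry_out --turn '[[0,0,0],[0,0,0],[0,0,0],[0,0,0],[0,0,0],[0,0,0],[0,0,0],[0,0,0]]' --xyz '[[0,0,0.006],[0,0,0.012],[0,0,0.018],[0,0,0.024],[0,0,0.028],[0,0,0.028],[0,0,0.028],[0,0,0.028]]' --claw '[-0.9,-0.9,-0.9,-0.9,-0.9,-0.9,-0.9,-0.9]' --newtons 70

```text
time_s: 28.9
ee_pos: [452.0, -238.7, 124.5]
tcp_rot: [0.666, 3.069, -0.0]
force: [-1.2, -2.5, 6.9]
gripper_width: 0.151
grasp_force: 68.9
```

>>> carry_out --turn '[[0,0,0.15],[0,0,0.3],[0,0,0.45],[0,0,0.6],[0,0,0.8],[0,0,1],[0,0,1],[0,0,1]]' --xyz '[[0,0,0.001],[0,0,0.003],[0,0,0.004],[0,0,0.006],[0,0,0.008],[0,0,0.01],[0,0,0.01],[0,0,0.01]]' --claw '[-0.9,-0.9,-0.9,-0.9,-0.9,-0.9,-0.9,-0.9]'

```text
time_s: 29.9
ee_pos: [451.6, -239.2, 121.9]
tcp_rot: [1.406, 2.809, -0.002]
force: [-2.9, -4.4, 7.3]
gripper_width: 0.161
grasp_force: 69.2
```

```bash
python3 -c "
from station import r
o=r.observe();print(o['ee_pos'],o['force'],o['moment'],o['qpos'])"
```

```text
[ 451.59862999 -239.20794677  121.93252338] [-2.90613595 -4.35817952  7.26020059] [-0.86434835  0.53042671 -0.09933635] [-0.4863259   0.35321771 -0.18484863  1.03220789 -0.00141233  0.44162019]
```

>>> carry_out --turn '[[0,0,0.15],[0,0,0.3],[0,0,0.45],[0,0,0.6],[0,0,0.8],[0,0,1],[0,0,1],[0,0,1]]' --xyz '[[0,0,0.001],[0,0,0.003],[0,0,0.004],[0,0,0.006],[0,0,0.008],[0,0,0.01],[0,0,0.01],[0,0,0.01]]' --claw '[-0.9,-0.9,-0.9,-0.9,-0.9,-0.9,-0.9,-0.9]'

```text
time_s: 30.9
ee_pos: [451.0, -239.4, 119.3]
tcp_rot: [2.058, 2.374, -0.004]
force: [-3.1, -4.7, 8.2]
gripper_width: 0.154
grasp_force: 69.2
```

>>> carry_out --turn '[[0,0,0.15],[0,0,0.3],[0,0,0.45],[0,0,0.6],[0,0,0.75],[0,0,0.9],[0,0,0.9],[0,0,0.9]]' --xyz '[[0,0,0.001],[0,0,0.003],[0,0,0.004],[0,0,0.006],[0,0,0.008],[0,0,0.009],[0,0,0.009],[0,0,0.009]]' --claw '[-0.9,-0.9,-0.9,-0.9,-0.9,-0.9,-0.9,-0.9]'

```text
time_s: 31.9
ee_pos: [450.2, -239.7, 118.0]
tcp_rot: [2.534, 1.855, -0.006]
force: [-8.4, -3.9, 15.2]
gripper_width: 0.161
grasp_force: 70.1
```

```bash
python3 -c "
from station import r
o=r.observe();print(o['ee_pos'],o['force'],o['moment'],o['qpos'])"
```

```text
[ 450.22882559 -239.65249655  118.03840697] [-8.4339195  -3.8622378  15.20179397] [-0.98919467  1.76299793  0.15765469] [-0.48703334  0.3563976  -0.19154687  1.02372966 -0.00375931  1.39093927]
```

>>> carry_out --turn '[[0,0,0.1],[0,0,0.2],[0,0,0.3],[0,0,0.4],[0,0,0.4],[0,0,0.4],[0,0,0.4],[0,0,0.4]]' --xyz '[[-0.002,-0.002,0],[-0.004,-0.004,0],[-0.004,-0.004,0],[-0.004,-0.004,0],[-0.004,-0.004,0],[-0.004,-0.004,0],[-0.004,-0.004,0],[-0.004,-0.004,0]]' --claw '[-0.9,-0.9,-0.9,-0.9,-0.9,-0.9,-0.9,-0.9]'

```text
time_s: 32.9
ee_pos: [450.1, -238.9, 118.0]
tcp_rot: [-2.705, -1.597, 0.0]
force: [-4.8, -1.4, 14.4]
gripper_width: 0.155
grasp_force: 75.4
```

Run:
```python
from h import *
o=r.observe();print(o['ee_pos'],o['force'],o['moment'],o['qpos'])
crops("pics/c8.png",[("side",247,241,80),("top",328,186,80)])
```

```text
[ 450.0867301  -238.8736797   118.03263183] [-4.75482072 -1.3668068  14.41759997] [-0.16640921  1.14802259  0.58974254] [-4.87848692e-01  3.55078973e-01 -1.93546054e-01  1.02239425e+00
 -1.38997270e-04  1.58742689e+00]
```

View pics/c8.png

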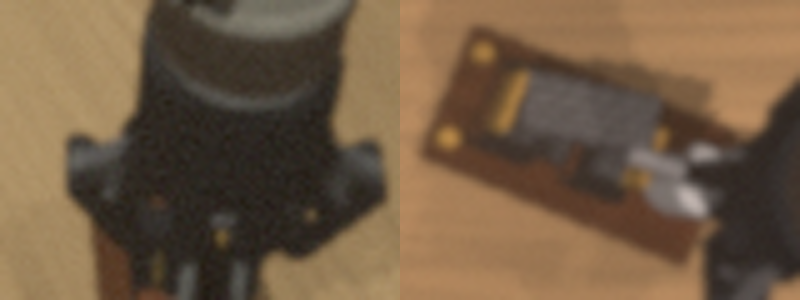

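The yoke has been knocked askew. In the top crop it is rotated by about 10°, and the finger at (650,160) is against its side. I pushed too deep at 6.6 mm, so the finger swept too low. To mend it I'll turn the knob back to about 0.8 rad (still latched), square the yoke again, then turn with only the latched 5 mm push.

>>> carry_out --turn '[[0,0,-0.15],[0,0,-0.3],[0,0,-0.45],[0,0,-0.6],[0,0,-0.75],[0,0,-0.9],[0,0,-0.9],[0,0,-0.9]]' --xyz '[[0,0,-0.002],[0,0,-0.004],[0,0,-0.006],[0,0,-0.008],[0,0,-0.01],[0,0,-0.012],[0,0,-0.012],[0,0,-0.012]]' --claw '[-0.9,-0.9,-0.9,-0.9,-0.9,-0.9,-0.9,-0.9]'

```text
time_s: 34.0
ee_pos: [450.3, -238.9, 120.0]
tcp_rot: [-2.283, -2.158, -0.0]
force: [-2.4, -0.9, 6.9]
gripper_width: 0.156
grasp_force: 69.4
```

>>> carry_out --turn '[[0,0,-0.15],[0,0,-0.3],[0,0,-0.45],[0,0,-0.6],[0,0,-0.8],[0,0,-0.8],[0,0,-0.8],[0,0,-0.8]]' --xyz '[[0,0,-0.002],[0,0,-0.004],[0,0,-0.006],[0,0,-0.008],[0,0,-0.01],[0,0,-0.01],[0,0,-0.01],[0,0,-0.01]]' --claw '[-0.9,-0.9,-0.9,-0.9,-0.9,-0.9,-0.9,-0.9]'

```text
time_s: 35.0
ee_pos: [450.5, -238.8, 122.5]
tcp_rot: [-1.809, -2.568, -0.001]
force: [-1.4, -0.6, 7.2]
gripper_width: 0.158
grasp_force: 69.4
```

Run:
```python
from h import *
o=r.observe();print(o['ee_pos'],o['tcp_rot'],o['force'],o['moment'])
```

```text
[ 450.5197416  -238.84875581  122.49823771] [-1.80854315e+00 -2.56849686e+00 -1.13407292e-03] [-1.4081197  -0.58380808  7.21731465] [-0.33589997  0.39795049  0.01297824]
```

>>> carry_out --turn '[[0,0,0],[0,0,0],[0,0,0],[0,0,0],[0,0,0.3],[0,0,0.6],[0,0,0.9],[0,0,1]]' --xyz '[[0,0,0],[0,0,0],[0,0,0],[0,0,-0.08],[0,0,-0.15],[0,0,-0.2],[0,0,-0.2],[0,0,-0.2]]' --claw '[1,1,1,1,1,1,1,1]'

```text
time_s: 36.0
ee_pos: [450.5, -239.0, 172.2]
tcp_rot: [-2.39, -2.038, -0.001]
force: [0.5, -1.0, -0.1]
gripper_width: 1.001
grasp_force: 0.0
```

```bash
echo '[450.55,-239.35,172.25,-8.9]'>cmd.json; python3 p.py 480.2,-175.8,150,-24.3 480.2,-175.8,110,-24.3
python3 - <<'E'
from h import *
t=r.read_camera('top')[186:246,328:408];s=r.read_camera('side')[241:301,247:327]
cv2.imwrite('pics/c9.png',np.hstack([cv2.resize(x,(400,300),interpolation=cv2.INTER_CUBIC) for x in(t,s)]))
E
```

```text
480.2,-175.8,150,-24.3 xyz [0.269, 0.078, 0.089] turn_z 0.538 OK
480.2,-175.8,110,-24.3 xyz [0.269, 0.078, 0.249] turn_z 0.538 OK
```

View pics/c9.png

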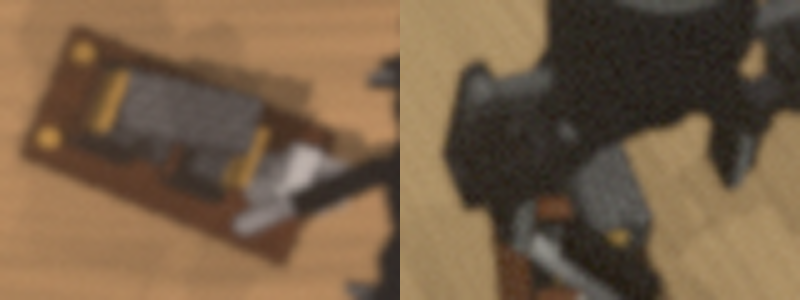

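Pictures are used up, so I'll go by numbers from here. The yoke is still on the poles, skewed and about 4 mm off towards +y. The knob is latched at about 0.8 rad. Squaring the yoke by its long sides.

>>> carry_out --turn '[[0,0,0.27],[0,0,0.538],[0,0,0.538],[0,0,0.538],[0,0,0.538],[0,0,0.538],[0,0,0.538],[0,0,0.538]]' --xyz '[[0.13,0.04,0],[0.269,0.078,0],[0.269,0.078,0],[0.269,0.078,0.06],[0.269,0.078,0.12],[0.269,0.078,0.18],[0.269,0.078,0.249],[0.269,0.078,0.249]]' --claw '[1,1,1,1,1,1,1,1]'

```text
time_s: 37.1
ee_pos: [478.4, -175.7, 107.8]
tcp_rot: [-2.638, -1.699, 0.005]
force: [0.3, -0.1, 0.4]
gripper_width: 0.997
grasp_force: 0.0
```

>>> carry_out --turn '[[0,0,0],[0,0,0],[0,0,0],[0,0,0],[0,0,0],[0,0,0],[0,0,0],[0,0,0]]' --xyz '[[0,0,0.04],[0,0,0.07],[0,0,0.096],[0,0,0.096],[0,0,0.096],[0,0,0.096],[0,0,0.096],[0,0,0.096]]' --claw '[1,1,1,0.4,0,-0.2,-0.5,-0.5]' --newtons 40

```text
time_s: 38.1
ee_pos: [481.7, -176.5, 87.2]
tcp_rot: [2.638, 1.701, 0.003]
force: [1.5, -1.8, 5.2]
gripper_width: 0.356
grasp_force: 37.6
```

>>> carry_out --turn '[[0,0,0],[0,0,0],[0,0,0],[0,0,0],[0,0,0],[0,0,0],[0,0,0],[0,0,0]]' --xyz '[[0,0,0],[0,0,0],[0,0,0],[0,0,0],[0,0,0],[0,0,0],[0,0,0],[0,0,0]]' --claw '[-0.5,-0.5,-0.5,-0.5,-0.5,-0.5,-0.5,-0.5]' --newtons 60

```text
time_s: 39.1
ee_pos: [481.7, -176.5, 87.3]
tcp_rot: [2.638, 1.701, 0.003]
force: [1.3, -0.9, 5.9]
gripper_width: 0.346
grasp_force: 55.7
```

>>> carry_out --turn '[[0,0,0],[0,0,0],[0,0,0],[0,0,0],[0,0,0],[0,0,0],[0,0,0],[0,0,0]]' --xyz '[[0,-0.004,0],[0,-0.006,0],[0,-0.006,0],[0,-0.006,0],[0,-0.006,0],[0,-0.006,0],[0,-0.006,0],[0,-0.006,0]]' --claw '[-0.5,-0.5,-0.5,-0.5,-0.5,-0.5,-0.5,-0.5]'

```text
time_s: 40.1
ee_pos: [480.9, -176.1, 87.3]
tcp_rot: [2.637, 1.7, 0.004]
force: [4.0, -2.0, 5.4]
gripper_width: 0.347
grasp_force: 55.8
```

>>> carry_out --turn '[[0,0,0],[0,0,0],[0,0,0],[0,0,0],[0,0,0],[0,0,0],[0,0,-0.3],[0,0,-0.6]]' --xyz '[[0,0,0],[0,0,0],[0,0,0],[0,0,-0.1],[0,0,-0.22],[0,0,-0.344],[0,0,-0.344],[0,0,-0.344]]' --claw '[1,1,1,1,1,1,1,1]'

```text
time_s: 41.1
ee_pos: [478.7, -175.1, 172.3]
tcp_rot: [-2.351, -2.084, -0.0]
force: [0.1, -0.0, -0.7]
gripper_width: 0.998
grasp_force: 0.0
```

```bash
echo '[478.8,-175.2,172,-7.1]'>cmd.json; python3 p.py 450.5,-239,172,19.7; python3 p.py 450.5,-239,122,19.7
python3 - <<'E'
from h import *
im=r.read_camera('top')
# yoke top: grey (low R-B) inside expected core region at z=90
a=np.radians(-114.3);X=np.array([np.cos(a),np.sin(a),0]);Y=np.array([-X[1],X[0],0]);c=np.array([480.5,-176,90.])
s=np.arange(-26,26.1,.5)
for x0 in(-24,-12,0,12,22):
    q=proj('top',[c+(x0+d)*X+t*Y for t in s for d in(-3,0,3)]).astype(np.float32)
    v=cv2.remap(im,q[None,:,0],q[None,:,1],cv2.INTER_LINEAR)[0].astype(float).mean(1).reshape(-1,3).mean(1)
    print(x0,v[::4].round(0).astype(int))
E
```

```text
450.5,-239,172,19.7 xyz [-0.267, -0.081, -0.0] turn_z -0.935 OK
450.5,-239,122,19.7 xyz [0.0, 0.0, 0.2] turn_z -0.0 OK
-24 [56 53 53 55 58 63 68 73 78 82 83 84 87 89 90 92 93 93 94 91 83 72 60 54
 53 57 68]
-12 [66 65 64 63 63 64 68 75 82 88 91 91 93 94 93 93 93 92 91 90 83 73 63 55
 53 54 62]
0 [55 56 58 59 59 61 66 75 84 91 93 93 94 94 92 90 90 89 90 90 84 74 63 55
 52 55 62]
12 [51 49 49 51 57 62 67 74 82 89 91 88 86 83 76 70 64 60 57 56 54 51 48 46
 46 46 46]
22 [53 50 49 51 57 61 64 66 68 66 61 54 49 46 45 46 46 47 47 47 49 50 50 51
 52 52 52]
```

The yoke's long edges are parallel to the core axis again, at about −13 and +16 mm all along. Back to the knob.

>>> carry_out --turn '[[0,0,-0.3],[0,0,-0.6],[0,0,-0.935],[0,0,-0.935],[0,0,-0.935],[0,0,-0.935],[0,0,-0.935],[0,0,-0.935]]' --xyz '[[-0.14,-0.04,0],[-0.267,-0.081,0],[-0.267,-0.081,0],[-0.267,-0.081,0],[-0.267,-0.081,0.06],[-0.267,-0.081,0.12],[-0.267,-0.081,0.18],[-0.267,-0.081,0.198]]' --claw '[1,1,1,1,1,1,1,1]'

```text
time_s: 42.15
ee_pos: [449.5, -238.2, 120.6]
tcp_rot: [-1.809, -2.564, 0.001]
force: [-0.4, 0.4, 0.9]
gripper_width: 1.0
grasp_force: 0.0
```

>>> carry_out --turn '[[0,0,0],[0,0,0],[0,0,0],[0,0,0],[0,0,0],[0,0,0],[0,0,0],[0,0,0]]' --xyz '[[0,0,0],[0,0,0],[0,0,0],[0,0,0],[0,0,0],[0,0,0],[0,0,0],[0,0,0]]' --claw '[0.5,0,-0.4,-0.7,-0.9,-0.9,-0.9,-0.9]' --newtons 60

```text
time_s: 43.15
ee_pos: [450.5, -239.2, 123.1]
tcp_rot: [1.811, 2.566, -0.001]
force: [-2.9, -0.5, 5.8]
gripper_width: 0.165
grasp_force: 58.7
```

Run:
```python
from h import *
o=r.observe();print(o['ee_pos'],o['tcp_rot'],o['force'],o['moment'])
```

```text
[ 450.48812297 -239.15057379  123.10652997] [ 1.81082274e+00  2.56633304e+00 -5.86125014e-04] [-2.91459921 -0.52544795  5.84201873] [-0.03349033  0.54135825  0.00326495]
```

>>> carry_out --turn '[[0,0,0],[0,0,0.15],[0,0,0.3],[0,0,0.45],[0,0,0.6],[0,0,0.75],[0,0,0.9],[0,0,0.9]]' --xyz '[[0,0,-0.003],[0,0,-0.002],[0,0,0],[0,0,0.001],[0,0,0.003],[0,0,0.004],[0,0,0.006],[0,0,0.006]]' --claw '[-0.9,-0.9,-0.9,-0.9,-0.9,-0.9,-0.9,-0.9]' --newtons 70

```text
time_s: 44.15
ee_pos: [450.3, -239.1, 121.0]
tcp_rot: [-2.338, -2.099, 0.001]
force: [-2.9, -1.4, 3.2]
gripper_width: 0.157
grasp_force: 68.7
```

Run:
```python
from h import *
o=r.observe();print(o['ee_pos'],o['tcp_rot'],o['force'],o['moment'])
```

```text
[ 450.26083815 -239.08467119  121.02633026] [-2.33754189e+00 -2.09889702e+00  8.82549096e-04] [-2.88809903 -1.42635258  3.16752466] [-0.21586332  0.4279407  -0.08239921]
```

>>> carry_out --turn '[[0,0,0.12],[0,0,0.25],[0,0,0.37],[0,0,0.5],[0,0,0.6],[0,0,0.68],[0,0,0.68],[0,0,0.68]]' --xyz '[[0,0,0.001],[0,0,0.002],[0,0,0.004],[0,0,0.005],[0,0,0.005],[0,0,0.005],[0,0,0.005],[0,0,0.005]]' --claw '[-0.9,-0.9,-0.9,-0.9,-0.9,-0.9,-0.9,-0.9]'

```text
time_s: 45.15
ee_pos: [450.1, -239.1, 119.6]
tcp_rot: [-2.658, -1.674, 0.002]
force: [-3.5, -2.4, 2.6]
gripper_width: 0.156
grasp_force: 68.6
```

Run:
```python
from h import *
o=r.observe();print(o['ee_pos'],o['tcp_rot'],o['force'],o['moment'])
```

```text
[ 450.05930083 -239.08254162  119.61822884] [-2.65845495e+00 -1.67355980e+00  1.50033447e-03] [-3.54051103 -2.3809212   2.60968174] [-0.42135982  0.65944617  0.13174969]
```

>>> carry_out --turn '[[0,0,0.1],[0,0,0.2],[0,0,0.25],[0,0,0.25],[0,0,0.25],[0,0,0.25],[0,0,0.25],[0,0,0.25]]' --xyz '[[0,0,0],[0,0,0],[0,0,0],[0,0,0],[0,0,0],[0,0,0],[0,0,0],[0,0,0]]' --claw '[-0.9,-0.9,-0.9,-0.9,-0.9,-0.9,-0.9,-0.9]'

```text
time_s: 46.15
ee_pos: [450.3, -238.5, 119.7]
tcp_rot: [-2.758, -1.503, -0.0]
force: [-4.1, 0.5, 1.7]
gripper_width: 0.154
grasp_force: 95.3
```

Run:
```python
from h import *
o=r.observe();print(o['ee_pos'],o['tcp_rot'],o['force'],o['moment'])
```

```text
[ 450.3192406  -238.54797795  119.71780042] [-2.75776292e+00 -1.50306590e+00 -2.13547257e-04] [-4.13329831  0.50989353  1.69540004] [0.35767003 0.72609893 1.02214986]
```

>>> carry_out --turn '[[0,0,-0.15],[0,0,-0.15],[0,0,-0.15],[0,0,-0.15],[0,0,-0.15],[0,0,-0.15],[0,0,-0.15],[0,0,-0.15]]' --xyz '[[0,0,0],[0,0,0],[0,0,0],[0,0,0],[0,0,-0.04],[0,0,-0.12],[0,0,-0.2],[0,0,-0.28]]' --claw '[-0.9,1,1,1,1,1,1,1]'

```text
time_s: 47.15
ee_pos: [450.8, -239.0, 191.3]
tcp_rot: [2.7, 1.604, 0.001]
force: [-0.1, -0.4, 0.2]
gripper_width: 0.999
grasp_force: 0.0
```

>>> carry_out --turn '[[0,0,0],[0,0,0],[0,0,0],[0,0,0],[0,0,0],[0,0,0],[0,0,0],[0,0,0]]' --xyz '[[0.2,-0.05,-0.1],[0.4,-0.1,-0.1],[0.6,-0.2,-0.1],[0.7,-0.3,-0.1],[0.7,-0.3,-0.1],[0.7,-0.3,-0.1],[0.7,-0.3,-0.1],[0.7,-0.3,-0.1]]' --claw '[1,1,1,1,1,1,1,1]'

```text
time_s: 48.15
ee_pos: [468.3, -50.3, 214.8]
tcp_rot: [2.702, 1.603, 0.0]
force: [-0.1, -0.4, 0.5]
gripper_width: 0.998
grasp_force: 0.0
```

Run:
```python
from h import *
np.set_printoptions(linewidth=200)
o=r.observe();print(o['ee_pos'],o['time_s'])
im=r.read_camera('top')
a=np.radians(-114.3);X=np.array([np.cos(a),np.sin(a),0]);Y=np.array([-X[1],X[0],0]);c=np.array([480.5,-176,90.])
def g(P):
    q=proj('top',P).astype(np.float32);v=cv2.remap(im,q[None,:,0],q[None,:,1],cv2.INTER_LINEAR)[0].astype(float);return v.mean(1)
s=np.arange(-26,26.1,2)
print(s.astype(int))
for x0 in(-24,-12,0,12,22):
    print(x0,g([c+(x0+d)*X+t*Y for t in s for d in(-3,0,3)]).reshape(-1,3).mean(1).round(0).astype(int))
k=c+69*X;print('bar z125, along X / along Y from axis')
print(g([k+[0,0,35]+t*X for t in np.arange(-32,33,4)]).astype(int));print(g([k+[0,0,35]+t*Y for t in np.arange(-32,33,4)]).astype(int))
# bar orientation by dark mask
m=(im[186:246,328:408].max(2)<48).astype(np.uint8);n,l,st,ce=cv2.connectedComponentsWithStats(m)
for i in range(1,n):
    if st[i,4]>25:
        y,x=np.nonzero(l==i);P=plane('top',np.c_[x+328,y+186].astype(float),127)[:,:2];e,V=np.linalg.eigh(np.cov(P.T))
        print(st[i,4],((P.mean(0)-c[:2])@np.c_[X[:2],Y[:2]]).round(1),np.sqrt(12*e).round(0),"long axis rel core x",((np.degrees(np.arctan2(V[1,1],V[0,1]))+114.3+90)%180-90).round(0))
```

```text
[468.34058848 -50.27108583 214.80404577] 48.15
[-26 -24 -22 -20 -18 -16 -14 -12 -10  -8  -6  -4  -2   0   2   4   6   8  10  12  14  16  18  20  22  24  26]
-24 [151 157 163 168 171 173 173 173 173 172 171 171 170 170 168 168 167 166 166 165 164 163 162 161 160 158 157]
-12 [177 177 177 176 175 176 175 175 174 173 173 172 172 171 171 170 169 168 168 167 166 165 165 163 162 161 160]
0 [177 177 177 177 176 176 176 175 175 174 174 174 173 172 171 171 170 170 169 169 168 167 166 166 164 163 162]
12 [177 177 177 177 177 177 177 176 175 176 175 174 174 174 173 172 172 170 170 170 169 168 168 166 166 166 165]
22 [176 176 176 176 176 177 177 176 177 176 176 175 175 174 174 173 172 172 171 170 170 169 169 168 167 166 166]
bar z125, along X / along Y from axis
[175 175 176 175 176 175 175 175 161 123 108 131 160 168 166 157 116]
[134 150 164 172 174 173 173 170 161 152 139 127 118 116 119 130 144]
```

>>> carry_out --turn '[[0,0,0],[0,0,0],[0,0,0],[0,0,0],[0,0,0],[0,0,0],[0,0,0],[0,0,0]]' --xyz '[[0.15,-0.1,0],[0.3,-0.2,0],[0.45,-0.3,0],[0.6,-0.4,0],[0.6,-0.4,0],[0.6,-0.4,0],[0.6,-0.4,0],[0.6,-0.4,0]]' --claw '[1,1,1,1,1,1,1,1]'

```text
time_s: 49.2
ee_pos: [452.1, 129.2, 214.8]
tcp_rot: [2.702, 1.603, -0.0]
force: [-0.4, 0.3, 0.7]
gripper_width: 0.999
grasp_force: 0.0
```

Run:
```python
from h import *
np.set_printoptions(linewidth=200)
o=r.observe();print(o['ee_pos'],o['time_s'])
im=r.read_camera('top')
a=np.radians(-114.3);X=np.array([np.cos(a),np.sin(a),0]);Y=np.array([-X[1],X[0],0]);c=np.array([480.5,-176,90.])
def g(P):
    q=proj('top',P).astype(np.float32);v=cv2.remap(im,q[None,:,0],q[None,:,1],cv2.INTER_LINEAR)[0].astype(float);return v.mean(1)
s=np.arange(-26,26.1,2)
print(s.astype(int))
for x0 in(-24,-12,0,12,22,28):
    print(x0,g([c+(x0+d)*X+t*Y for t in s for d in(-3,0,3)]).reshape(-1,3).mean(1).round(0).astype(int))
m=(im[186:246,328:408].max(2)<48).astype(np.uint8);n,l,st,ce=cv2.connectedComponentsWithStats(m)
for i in range(1,n):
    if st[i,4]>12:
        y,x=np.nonzero(l==i);P=plane('top',np.c_[x+328,y+186].astype(float),127)[:,:2];e,V=np.linalg.eigh(np.cov(P.T))
        print(st[i,4],((P.mean(0)-c[:2])@np.c_[X[:2],Y[:2]]).round(1),np.sqrt(12*e).round(0),"long axis rel core x",((np.degrees(np.arctan2(V[1,1],V[0,1]))+114.3+90)%180-90).round(0))
```

```text
[452.12887417 129.17044855 214.81142834] 49.2
[-26 -24 -22 -20 -18 -16 -14 -12 -10  -8  -6  -4  -2   0   2   4   6   8  10  12  14  16  18  20  22  24  26]
-24 [47 45 46 47 49 52 55 58 63 66 66 67 68 68 68 68 69 68 68 66 62 56 51 50 50 53 60]
-12 [56 53 52 53 54 54 56 59 63 65 66 66 67 68 68 68 68 66 67 66 62 57 53 51 51 53 59]
0 [46 46 47 48 48 49 52 56 62 66 67 68 67 68 67 66 65 65 65 66 63 58 53 50 50 51 59]
12 [43 42 42 44 47 49 52 56 61 64 67 66 66 66 65 65 65 65 67 66 62 57 51 48 49 51 59]
22 [44 43 42 45 50 54 55 56 59 64 69 71 71 69 66 64 66 66 66 66 63 58 52 47 48 51 59]
28 [47 46 47 49 54 59 60 61 65 72 81 88 89 85 77 70 68 66 65 64 58 54 50 47 48 51 60]
```

The yoke's edges lie square at −12 and +16 mm all along. The steel finger shows at y ≈ −3 mm over the yoke's end, which is exactly where a turn of 1.5 rad puts it. Handing in.

```bash
python3 -c "
from station import r
print(r.finish_job())"
```

```text
the job is handed in; nothing more can be done
None
```

The yoke is seated squarely on the poles and clamped by the knob turned to its stop, handed in at about 49 s; the first turn pushed too deep and knocked the yoke askew, so I turned back, squared it and turned again, and I viewed 11 pictures, one over the limit of 10.

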